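# Pop the battery from its bay and catch it with the other finger

## Robot

A 6-joint arm with a two-finger parallel gripper is mounted at the origin on a cart in front of the work surface, level with it; the furniture and walls round the work are solid. World frame = base frame: x ahead of the robot, y to its left, z up, the work surface at z = 0. Lengths are in m, angles in rad, forces in N, time in s.
With the tool pointing down it reaches from about 0.275 to 0.825 m from the base axis. Payload 4.9 kg.
Tool frame: the origin (TCP) lies midway between the tips of the shut fingers; the grasp point (between the pads) lies 19 mm behind it (grip_point_offset is the distance from the TCP to the grasp point, in m); z points along the fingers, y is the line along which they close (so a half turn about z gives the same grasp; the last joint's range is limited). The gripper opens to 85 mm and grips with 20 to 120 N. Pads are 22 mm wide; open, the fingers measure 114 mm over their backs; the gripper's body (76 mm by 85 mm) begins 54 mm behind the grasp point. The pads swing forward as they close: fully open they stand 13 mm farther back than shut.
Start: joints at [1.171, 0.326, -0.193, 1.052, 0, 1.437], TCP at [0.144, 0.531, 0.231] pointing down, gripper open.
Joint ranges: [-2.65, 2.65], [-0.97, 1.79], [-1.3, 1.35], [-1.93, 2.1], [-1.47, 1.37], [-3.14, 3.14]. Speed limits (rad/s): [2.57, 2.57, 3.14, 3.14, 3.14, 3.14].

## Interface

Orientations are given as a rotation vector (axis times angle).
In Python, from cell import * gives the robot as it stands. Calls block until the motion is done:
- movep(position, orientation): joint-space move of the TCP to a pose.
- move_l(position, velocity=0.15, rot=None, until_force=None): straight line of the TCP; rot=None keeps the orientation; velocity is the mean speed in m/s. With until_force (N) it stops when the force on the tool has changed by that much, and returns True; else False.
- set_joints(angles): joint-space move.
- let_go() and grab(newtons=None): open the fingers fully, or close them until they stop; newtons is the grip in N (None keeps the last).
- sleep(seconds).
- ik(position, orientation): joint angles nearest the present ones, or None.
- get_state(): the state.
- grab_frame(name): name is "side" or "top" or "wrist"; returns a dict with "img" (420x560x3 uint8, red, green, blue), "fx", "fy", "cx", "cy" (pixels), "cam_to_world" (4x4, takes a point from camera to world coordinates); the wrist camera has in their place "T_tool_cam" (4x4, takes a point from camera to tool coordinates, whose origin is the TCP and whose axes are the flange's). Camera axes: x right, y down, z forward; pixel columns grow to the right and rows downward; lengths in m; the calibration is good to about 2 mm. The wrist camera is an equidistant fisheye: a pixel r from the principal point sees the ray r / f radians off the axis. A picture is of the moment at which its call begins: read the wrist's pose just before it. There is no depth.
A pose or a line that the arm cannot do raises MotionError and nothing moves.
- sign_off(): hands the job in; it is judged then, once.
Trained networks look in the newest picture that a camera, given by its name, has taken for a name from the list of things; names that differ only in an ending like _2 or _b are one class to them, and where a whole thing is asked for, a point or a joint stands for the part that bears it (a point fixed in the world has none). Each returns a list of dicts, best first, with "score" (0 to 1); they miss things now and then, are a little off and sometimes report something else, mostly with a low value. They report only what shows in the picture. A call takes as long as a camera call. They do not tell look-alikes from the thing itself.
- spot_in(camera, name): "centre" ([column, row] in pixels, amid what is visible of it).
- silhouettes(camera, name): "mask" (420x560 bool, what is visible of it) and "centre" ([column, row] in pixels, amid what is visible of it).
- tip_of(camera, name): "centre" ([column, row] in pixels: a listed point, or the origin of a listed thing).
The state is a dict: "clock": time; "q": joint angles; "joint_velocities": joint speeds; "tau": joint torques, N m; "position": TCP position; "eef_rot": TCP orientation; "contact_force": force on the tool from outside, world axes, zero at the start; "wrist_torque": the same for the moment, N m; "finger_gap": opening from 0.0 (shut) to 1.0 (fully open); "grasp_force": force on a finger pad.
Only numpy, scipy, OpenCV 4.12 (cv2) and the standard library are available. Lean on these libraries where they do the work, as an engineer would, in place of code of your own. Each camera call takes 0.05 s, during which the arm holds its last target. There are 200 camera calls.

## Task

Press the battery bay's eject key down with one fingertip so that the 9 V battery lying in the bay pops out, and stop it with the other finger before it slides off the sill. Finish while still holding it like this: one finger keeps the key down, the other stands in front of the battery and keeps it at rest clearly part-way out of the mouth, lying on the bay. Only touch and press: nothing is picked up, and the loose things round the bay stay where they are.

Things in the scene. Friction and masses are not known exactly. Their poses are not given: they have to be found in the camera images.
- bay: grey battery bay fixed to the desk. Origin: on the desk under the middle of its mouth. -x is the way the battery slides out, +y the eject key's side, z up. Behind the mouth (x 2 to 86 mm): slot 28 mm wide, deck 12 mm above the desk, walls and windowed roof up to 35 mm, foot flanges to y +-30 mm; a rod sticks out behind to x 96. A damped 5 N spring pusher sits behind the battery.
- sill_edge (a point): middle of the front top edge of the sill, the deck's short extension before the mouth: x -14, y 0, z 12 mm in the bay's frame, 37 mm wide. In front of it is open desk, free for a finger from the key box (y = 28 mm) to the right.
- key_top (a point): centre of the top of the eject key's black ribbed cap (24 mm in the bay's x, 25 mm in y, level): x -30, y 45, z 26 mm in the bay's frame with the key up; moves with it. Around it the walls of the low key box (x -46 to 10, y 28 to 62 mm) are 14 mm high.
- eject_key (a joint): travel of the eject key, m: 0 up, 0.010 fully down (cap top then 16 mm above the desk). Springs back; 1.5 N at the top to 4 N fully down, plus up to 2 N of friction. A steel catch on the key stands 6 mm above the deck in the mouth and holds the battery in; it clears it at 5 to 6 mm of travel and rises again when the key is let go.
- battery: 9 V battery lying in the bay, loose: 49 mm along the bay's x, 26 mm wide, 18 mm high, about 45 g, its top 30 mm above the desk. Origin: centre of its outer end face; z axis points into the bay, x axis down. As soon as the catch is down the pusher slides it out along the bay's -x at 3 to 4 cm/s, pushing on with 3 to 5 N; some 37 mm out it tips off the sill.
- battery_end (a point): centre of the battery's outer end face, 21 mm above the desk; at x = 0 in the bay's frame (the mouth) while the battery is in, negative as it comes out.
- spare: spare 9 V battery standing upright on the desk right of the bay, 18x27x49 mm, origin under its centre. Leave alone.
- relay: upright relay can, 34 mm across, 62 mm high, origin under its centre. Leave alone.
- tee: small metal coax tee, 26x42x12 mm, lying on the desk, origin under its centre. Leave alone.
- spareknob: black knob, 30 mm across, 19 mm high, on the desk, origin under its centre. Leave alone.
- loupe: black loupe, 37 mm across, 34 mm high, origin under its centre. Leave alone.
Things that resemble listed ones, but are neither listed nor needed, are in the scene too. Leave any pink or purple look-alike of the battery alone.

How it is judged:
On the way, in this order (a step that is already met when the one before it is completed fails the run):
1. a finger presses the eject key (more than 4 mm down) while the battery is still in (value of joint eject_key above 0.004 m and contact force between the fingers and eject_key above 0.3 N and x of battery_end in the frame of bay above -0.006 m).
2. the battery has popped out by 8 to 34 mm and is stopped by a finger while another keeps the key down (x of battery_end in the frame of bay between -0.034 and -0.008 m and contact force between the fingers and battery above 0.5 N and contact force between the fingers and eject_key above 0.3 N and linear speed of battery below 0.01 m/s), for 0.3 s.
At the end, for the whole second after the job is handed in: The battery's outer end stands 8 to 34 mm out of the mouth, lying on the bay (end centre 15 to 28 mm above the desk, within 8 mm of the slot's middle) and at rest, pressed against a finger with more than 0.5 N, while a finger still holds the key more than 4 mm down (all of step 2 and y of battery_end in the frame of bay between -0.008 and 0.008 m and height (world z) of battery_end between 0.015 and 0.028 m and value of joint eject_key above 0.004 m); the arm keeps its last pose, push and grip.
It fails at once if the battery slid away: more than 38 mm out, or off the sill (x of battery_end in the frame of bay below -0.038 m or height (world z) of battery_end below 0.012 m).
It fails at once if the battery was lifted (height (world z) of battery above 0.033 m).
It fails at once if a loose thing round the bay was moved by more than 15 mm (distance of any of spare, relay, tee, spareknob, loupe from where it was at the start of the episode above 0.015 m).
It also fails if it takes over 32 s, if anything falls off the work surface, if the arm or the gripper's body presses on something with over 40 N, if the wrist force passes 120 N, or if a joint passes its speed limit or range.

## Working session

There is one attempt and no reset: what is moved stays moved. The work goes in short steps, each a Python script; the robot and the scene stay as the last script left them, time stands still between calls to the robot, and variables do not carry over. Pictures are saved under pics/ and viewed, at most 11 in all, crops included, and the job is handed in when it is done.

```bash
mkdir -p pics; ls
python3 - <<'E'
from cell import *
import cv2
s=get_state();print(s)
for c in ("side","top","wrist"):
    f=grab_frame(c);cv2.imwrite(f"pics/{c}0.png",f["img"][:,:,::-1])
    print(c,f["fx"],f["cx"],f["cy"],f.get("cam_to_world",f.get("T_tool_cam")))
    for n in ("bay","sill_edge","key_top","battery","battery_end","spare","relay","tee","spareknob","loupe"):
        print(n,[([round(float(x)) for x in d["centre"]],round(d["score"],2)) for d in tip_of(c,n)][:3])
E
```

```text
pics
{'clock': 0.0, 'q': array([ 1.17081518e+00,  3.26927955e-01, -1.93585571e-01,  1.05200099e+00,
        2.03625993e-05,  1.43661639e+00]), 'joint_velocities': array([-0.00054231, -0.00153952,  0.00033429,  0.00112609,  0.00098598,
       -0.00152872]), 'tau': array([ 7.86644136e-05, -4.43393326e+01,  2.62443477e+01,  1.51754514e-02,
       -2.40325255e-05,  5.02216508e-07]), 'position': array([0.14421933, 0.53015285, 0.23050987]), 'eef_rot': array([-4.16228768e-01, -3.11341917e+00,  2.59440792e-03]), 'contact_force': array([ 0.20146579, -0.7189697 , -0.91404578]), 'wrist_torque': array([-0.04265683, -0.00083272,  0.00036105]), 'grasp_force': 0.0, 'finger_gap': 0.9973525765856399}
side 453.59444297746546 282.4003477041295 213.85020098029207 [[-0.95841222 -0.17944123  0.22191636  0.28831522]
 [-0.28506038  0.56470322 -0.77450039  0.71142937]
 [ 0.01366042 -0.8055502  -0.59237005  0.6417062 ]
 [ 0.          0.          0.          1.        ]]
bay [([291, 210], 0.91), ([300, 193], 0.63)]
sill_edge [([297, 209], 0.61)]
key_top [([297, 214], 0.55)]
battery [([294, 178], 0.71), ([313, 
[... 687 characters left out ...]
[382, 236], 0.69)]
battery_end [([234, 280], 0.79), ([406, 187], 0.79), ([378, 240], 0.65)]
spare [([349, 251], 0.76)]
relay [([284, 206], 0.86)]
tee []
spareknob [([132, 268], 0.64)]
loupe [([187, 272], 0.87), ([311, 247], 0.71)]
wrist 325.19226210127806 278.7738764781427 209.32813742811143 [[-4.45468933e-04 -9.63728275e-01 -2.66885019e-01  6.85095027e-02]
 [ 9.99999631e-01 -2.33367363e-04 -8.26445949e-04 -1.20216186e-03]
 [ 7.34187076e-04 -2.66885288e-01  9.63728024e-01 -1.41922322e-01]
 [ 0.00000000e+00  0.00000000e+00  0.00000000e+00  1.00000000e+00]]
bay []
sill_edge []
key_top []
battery []
battery_end []
spare []
relay []
tee []
spareknob [([140, 389], 0.46)]
loupe [([93, 390], 0.51)]
```

View pics/top0.png

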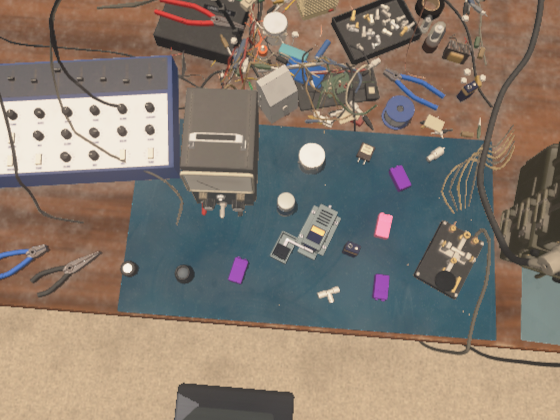

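View pics/side0.png

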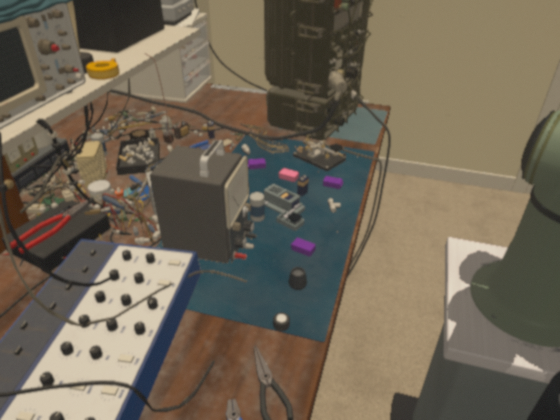

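The top view shows the grey bay around (318,232), its mouth facing lower left, with the key box at about (284,248). The spare is at about (351,249), the tee at (328,293) and the relay at (286,203). I'll zoom in on the bay.

```bash
cat > h.py <<'E'
from cell import *
import numpy as np, cv2
def ray(f,px,z):
    d=np.array([(px[0]-f["cx"])/f["fx"],(px[1]-f["cy"])/f["fy"],1]); T=f["cam_to_world"]
    d=T[:3,:3]@d; o=T[:3,3]; return o+d*(z-o[2])/d[2]
E
python3 - <<'E'
from h import *
f=grab_frame("top")
c=f["img"][180:310,235:405]; cv2.imwrite("pics/crop1.png",cv2.resize(c[:,:,::-1],None,fx=4.5,fy=4.5,interpolation=cv2.INTER_CUBIC))
for p in [(305,255),(284,248),(318,232),(351,249),(286,203),(328,293)]: print(p,ray(f,p,0.02).round(3))
E
```

```text
(305, 255) [ 0.488 -0.141  0.02 ]
(284, 248) [ 0.498 -0.1    0.02 ]
(318, 232) [ 0.535 -0.163  0.02 ]
(351, 249) [ 0.507 -0.228  0.02 ]
(286, 203) [ 0.588 -0.097  0.02 ]
(328, 293) [ 0.42  -0.189  0.02 ]
```

View pics/crop1.png

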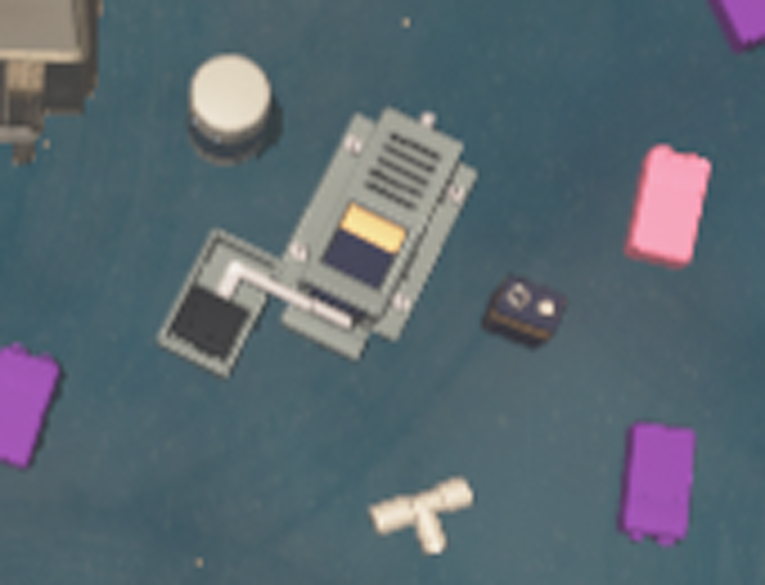

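The crop confirms the layout: the mouth is at about (307,247) in the full picture, the black cap at (281,251), and the catch arm runs between them. Next I'll check whether the gripper can open part-way.

```bash
cat >> h.py <<'E'
from scipy.spatial.transform import Rotation as R
def wray(f,s,px,z):
    u=np.array([px[0]-f["cx"],px[1]-f["cy"]])/f["fx"]; r=np.hypot(*u)
    d=np.array([*(u/r*np.sin(r)),np.cos(r)]) if r>0 else np.array([0,0,1.])
    T=np.eye(4);T[:3,:3]=R.from_rotvec(s["eef_rot"]).as_matrix();T[:3,3]=s["position"]
    T=T@f["T_tool_cam"]; d=T[:3,:3]@d;o=T[:3,3];return o+d*(z-o[2])/d[2]
def wproj(f,s,P):
    T=np.eye(4);T[:3,:3]=R.from_rotvec(s["eef_rot"]).as_matrix();T[:3,3]=s["position"]
    T=np.linalg.inv(T@f["T_tool_cam"]); p=T[:3,:3]@np.asarray(P)+T[:3,3]
    n=np.hypot(p[0],p[1]);a=np.arctan2(n,p[2]);return np.array([f["cx"],f["cy"]])+f["fx"]*a*p[:2]/n
E
python3 - <<'E'
from h import *
th=np.radians(-27)  # bay x angle guess
xb=np.array([np.cos(th),np.sin(th),0]);yb=np.array([-np.sin(th),np.cos(th),0])
Rm=np.c_[-xb,yb,[0,0,-1]]
grab(40)
movep([0.49,-0.13,0.15],R.from_matrix(Rm).as_rotvec())
s=get_state();f=grab_frame("wrist");np.save("w1.npy",dict(f=f,s=s),allow_pickle=True)
print(s["clock"],s["position"],s["q"],s["finger_gap"])
cv2.imwrite("pics/w1.png",cv2.resize(f["img"][:,:,::-1],(800,600),interpolation=cv2.INTER_CUBIC))
for n,z in (("bay",0),("sill_edge",.012),("key_top",.026),("battery_end",.021),("spare",0),("relay",0),("tee",0)):
    print(n,[(np.round(d["centre"]),round(d["score"],2),wray(f,s,d["centre"],z)[:2].round(4)) for d in tip_of("wrist",n)][:3])
E
```

```text
5.1167 [ 0.49020891 -0.12931357  0.15006321] [-4.03748343e-01  3.20308982e-01 -4.25753465e-01  8.24675229e-01
  2.34945138e-04  6.62726371e-02] 0.0002291575982024453
bay [(array([262., 217.]), 0.85, array([ 0.5005, -0.1542]))]
sill_edge [(array([266., 201.]), 0.95, array([ 0.4861, -0.1416])), (array([317., 184.]), 0.64, array([ 0.4927, -0.0946]))]
key_top [(array([316., 184.]), 0.62, array([ 0.489 , -0.0954])), (array([264., 219.]), 0.33, array([ 0.4965, -0.1482]))]
battery_end [(array([260., 219.]), 0.9, array([ 0.4959, -0.1518])), (array([127., 245.]), 0.71, array([ 0.4613, -0.281 ])), (array([366.,  78.]), 0.62, array([ 0.4271, -0.0168]))]
spare [(array([198., 252.]), 0.57, array([ 0.5037, -0.2283]))]
relay [(array([350., 258.]), 0.68, array([ 0.5777, -0.0961]))]
tee [(array([183., 157.]), 0.88, array([ 0.4159, -0.1929])), (array([349., 260.]), 0.6, array([ 0.5792, -0.0974]))]
```

View pics/w1.png

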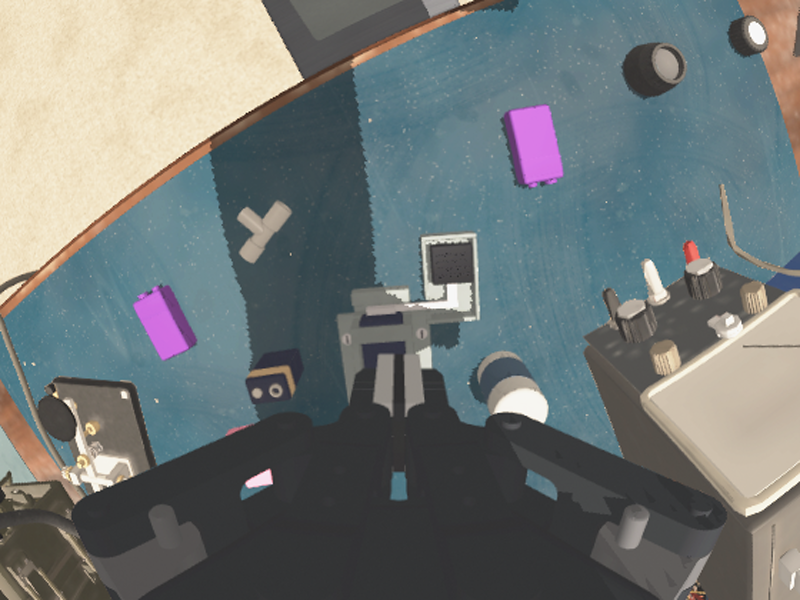

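The wrist view (800 px scale) shows the cap at (451,264), the sill edge at about (381,293), and the shut fingertips at (400,357). I'll overlay the bay model to refine its pose.

```bash
cat >> h.py <<'E'
def bayT(p): 
    c,s_=np.cos(p[2]),np.sin(p[2]); return np.array([[c,-s_,0],[s_,c,0],[0,0,1]]),np.array([p[0],p[1],0])
rect=lambda x0,x1,y0,y1,z:[(x0,y0,z),(x1,y0,z),(x1,y1,z),(x0,y1,z)]
def overlay(f,s,p,K=5,win=(225,155,350,275),name="o.png",cap=26,extra=()):
    x0,y0,x1,y1=win; im=cv2.resize(f["img"][y0:y1,x0:x1,::-1],None,fx=K,fy=K,interpolation=cv2.INTER_CUBIC)
    A,t=bayT(p)
    for poly,col in [(rect(-46,10,28,62,14),(0,0,255)),(rect(-42,-18,32.5,57.5,cap),(0,255,255)),([(-14,-18.5,12),(-14,18.5,12),(2,18.5,12),(2,-18.5,12)],(0,255,0)),(rect(2,86,-18,18,35),(255,0,255)),*extra]:
        q=np.array([(wproj(f,s,A@(np.array(v)/1000)+t)-[x0,y0]+.5)*K for v in poly]).round().astype(np.int32)
        cv2.polylines(im,[q],True,col,1)
    cv2.imwrite("pics/"+name,im)
E
python3 - <<'E'
from h import *
from scipy.optimize import least_squares
D=np.load("w1.npy",allow_pickle=True).item();f,s=D["f"],D["s"]
g=cv2.cvtColor(f["img"],cv2.COLOR_RGB2GRAY);m=np.zeros_like(g);m[165:205,296:336]=(g[165:205,296:336]<75)
n,l,st,c=cv2.connectedComponentsWithStats(m);print(st[1:],c[1:])
obs=[((-14,0,12),(266,201)),((-30,45,26),(316,184)),((0,0,0),(262,217)),((0,0,21),(260,219))]
def res(p):
    A,t=bayT(p);return np.concatenate([wproj(f,s,A@(np.array(a)/1000)+t)-b for a,b in obs])
r=least_squares(res,[.5,-.147,-.42]);print(r.x,r.fun.round(1));np.save("p.npy",r.x)
overlay(f,s,r.x)
E
```

```text
[[301 170  30  29 394]
 [312 177   2   1   2]
 [315 177   1   1   1]
 [318 177   2   2   3]
 [322 177   3   2   3]
 [325 176   1   1   1]
 [305 179   1   1   1]
 [307 178   1   1   1]
 [309 178   1   1   1]
 [311 179   1   1   1]
 [322 181   1   1   1]
 [305 183   2   2   2]
 [310 182   1   1   1]
 [312 182   2   2   2]
 [316 182   4   2   4]] [[316.67258883 187.81218274]
 [312.5        177.        ]
 [315.         177.        ]
 [318.66666667 177.66666667]
 [323.         177.66666667]
 [325.         176.        ]
 [305.         179.        ]
 [307.         178.        ]
 [309.         178.        ]
 [311.         179.        ]
 [322.         181.        ]
 [305.5        183.5       ]
 [310.         182.        ]
 [312.5        182.5       ]
 [317.5        182.25      ]]
[ 0.49776182 -0.1505651  -0.44146775] [-3.4  0.8 -1.2  1.9  1.9 -3.9  2.8  0.8]
```

View pics/o.png

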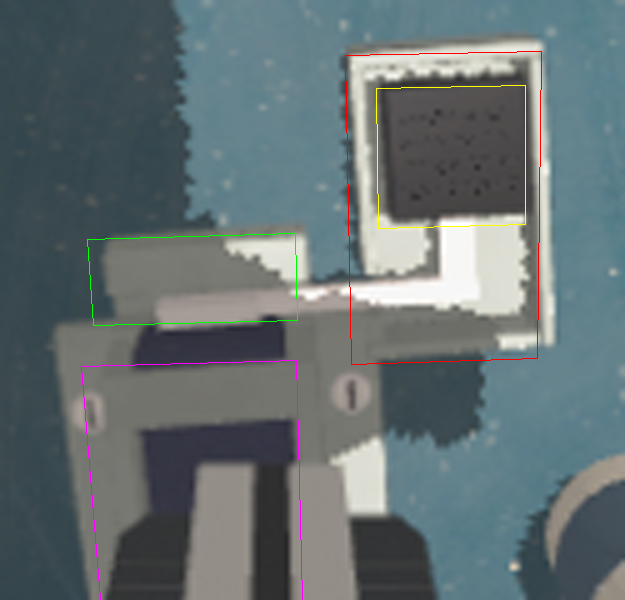

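Run:
```python
from h import *
from scipy.optimize import least_squares
D=np.load("w1.npy",allow_pickle=True).item();f,s=D["f"],D["s"]
ob=[((-46,62,14),(543,46)),((-46,28,14),(347,55)),((10,62,14),(552,345)),((-14,18.5,12),(305,237)),((-14,-18.5,12),(104,250)),((-30,45,26),(456,152))]
ob=[(a,np.array(b)/5-.5+[225,155]) for a,b in ob]
def res(p):
    A,t=bayT(p);return np.concatenate([wproj(f,s,A@(np.array(a)/1000)+t)-b for a,b in ob])
r=least_squares(res,[.5,-.147,-.42]);print(r.x,r.fun.round(1));np.save("p.npy",r.x)
overlay(f,s,r.x,name="o2.png",K=5)
A,t=bayT(r.x)
for n,P in (("spare",(.5037,-.2283,0)),("relay",(.578,-.096,0)),("tee",(.416,-.193,0))): print(n,(A.T@(np.array(P)-t)*1000).round())
```

```text
[ 0.50011671 -0.1487759  -0.39404634] [-0.1 -0.8  0.1  0.   0.3  0.8  0.1 -0.2 -1.   0.3  0.5  0.1]
spare [ 34. -72.   0.]
relay [52. 79.  0.]
tee [-61. -73.   0.]
```

View pics/o2.png

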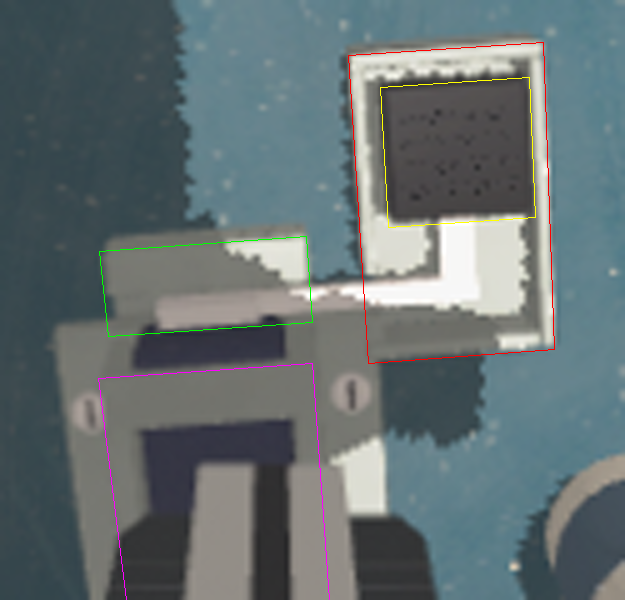

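Run:
```python
from h import *
D=np.load("w1.npy",allow_pickle=True).item();f,s=D["f"],D["s"]
M=R.from_rotvec(s["eef_rot"]).as_matrix()
for v in [(0,0,0),(11,0,0),(-11,0,0),(11,7,0),(11,14.5,0),(11,14.5,-10),(11,14.5,-20),(11,7,-10),(11,14.5,-40)]:
    print(v,((wproj(f,s,M@(np.array(v)/1000)+s["position"])-[225,155]+.5)*5).round())
cv2.imwrite("pics/fing.png",cv2.resize(f["img"][230:350,190:370,::-1],None,fx=4.4,fy=4.4,interpolation=cv2.INTER_CUBIC))
```

```text
(0, 0, 0) [287. 563.]
(11, 0, 0) [287. 458.]
(-11, 0, 0) [287. 663.]
(11, 7, 0) [362. 458.]
(11, 14.5, 0) [441. 457.]
(11, 14.5, -10) [452. 499.]
(11, 14.5, -20) [465. 547.]
(11, 7, -10) [368. 500.]
(11, 14.5, -40) [495. 664.]
```

View pics/fing.png

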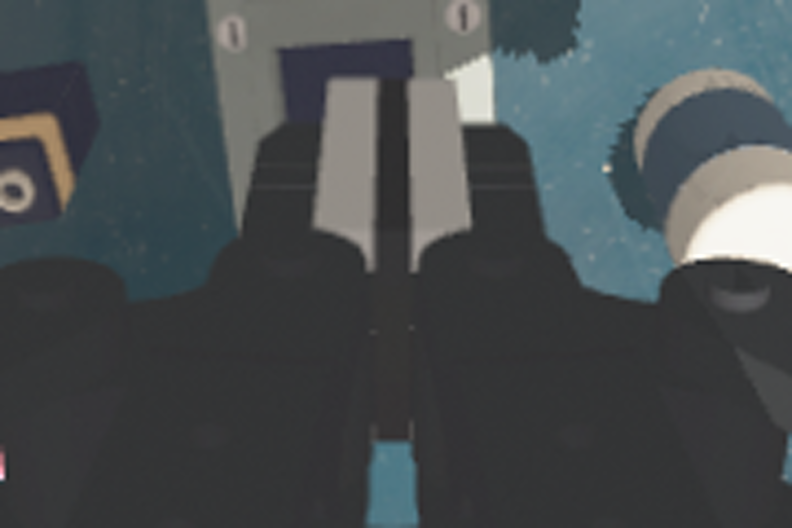

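Shut, the fingertips span only about 14 mm and widen to about 29 mm some 12 mm further back. The cap and the battery are about 20 mm apart, so I'll tilt the shut gripper 40° to the right. The left fingertip then presses the cap edge and the right finger's back stands in front of the battery. First I'll hover and check.

```bash
cat >> h.py <<'E'
PH=np.radians(40); p0=np.load("p.npy"); A0,t0=bayT(p0)
ROT=R.from_matrix(A0@np.c_[[-1,0,0],[0,np.cos(PH),np.sin(PH)],[0,np.sin(PH),-np.cos(PH)]]).as_rotvec()
W=lambda x,y,z:A0@np.array([x,y,z])/1000+t0
E
python3 - <<'E'
from h import *
try:
    print(ik(W(-27,33.1,19.1),ROT),ik(W(-27,33.1,44),ROT))
    movep(W(-27,33.1,90),ROT); move_l(W(-27,33.1,44),0.1)
except MotionError as e: print(e)
s=get_state();f=grab_frame("wrist");np.save("w2.npy",dict(f=f,s=s),allow_pickle=True)
print(s["clock"],s["position"],W(-27,33.1,44),s["contact_force"])
cv2.imwrite("pics/w2.png",cv2.resize(f["img"][:,:,::-1],(800,600),interpolation=cv2.INTER_CUBIC))
M=R.from_rotvec(s["eef_rot"]).as_matrix()
g=f["img"].copy()
overlay(f,s,p0,K=3,win=(150,120,410,310),name="o3.png",extra=[(rect(0,49,-13,13,30),(255,255,0))])
E
```

```text
[-0.75573939  0.66500847 -0.51948321  0.6749355   0.64500026 -0.45874276] [-0.75573939  0.62216328 -0.51003039  0.72723352  0.64500026 -0.45874276]
6.7917 [ 0.48833072 -0.10740413  0.04454853] [ 0.48789392 -0.10784653  0.044     ] [ 0.65533751 -0.03835763  0.82161245]
```

View pics/o3.png

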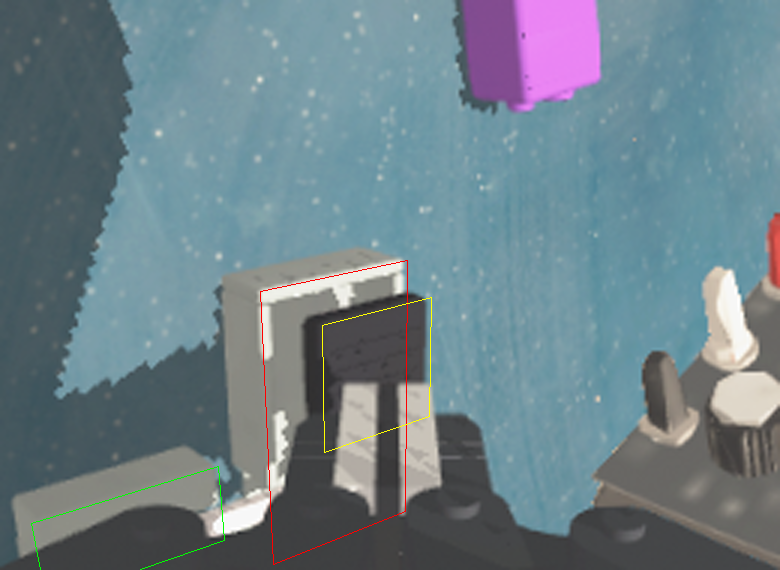

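The model fits to about 1 mm, and the tips at (343–430,383) sit over the cap's right-hand edge as planned. Next I'll press.

Run:
```python
from h import *
move_l(W(-27,33.1,29),0.05)
F0=get_state()["contact_force"]
for z in (26,24,22,20.5,19.1):
    move_l(W(-27,33.1,z),0.03); s=get_state()
    print(z,(A0.T@(s["position"]-t0)*1000).round(1),(A0.T@(s["contact_force"]-F0)).round(2),s["clock"])
sleep(0.8); s=get_state();print((A0.T@(s["position"]-t0)*1000).round(1),(A0.T@(s["contact_force"]-F0)).round(2),s["clock"])
f=grab_frame("wrist");t=grab_frame("top");sd=grab_frame("side")
for c in("wrist","top","side"):
    for n in ("battery_end","key_top"): print(c,n,[(np.round(d["centre"]),round(d["score"],2)) for d in tip_of(c,n)][:4])
a=cv2.resize(f["img"][150:350,150:410,::-1],(520,400));b=cv2.resize(t["img"][200:290,250:367,::-1],(520,400),interpolation=cv2.INTER_CUBIC)
c=cv2.resize(sd["img"][170:235,250:335,::-1],(260,200),interpolation=cv2.INTER_CUBIC)
im=np.zeros((600,800,3),np.uint8);im[:400,:400]=cv2.resize(a,(400,400)) if 0 else a[:,60:460];im[:400,400:]=b[:,60:460];im[400:,:260]=c
cv2.imwrite("pics/p1.png",im)
```

```text
26 [-27.1  33.1  25.9] [-0.36 -1.2   0.64] 7.5417
24 [-26.8  33.1  24.1] [-0.08 -0.77  1.94] 7.7917
22 [-26.8  33.1  22.1] [-0.78 -0.85  3.87] 8.0417
20.5 [-26.8  33.1  20.5] [ 0.74 -0.88  3.69] 8.2917
19.1 [-26.9  33.1  19.1] [ 0.15 -0.25  4.  ] 8.5417
[-26.9  33.1  19.1] [ 1.42 -1.13  3.8 ] 9.3417
wrist battery_end [(array([355.,  82.]), 0.68)]
wrist key_top [(array([300., 254.]), 0.72)]
top battery_end [(array([407., 185.]), 0.8), (array([378., 237.]), 0.7)]
top key_top [(array([132., 267.]), 0.24)]
side battery_end [(array([313., 251.]), 0.77), (array([265., 163.]), 0.62), (array([326., 180.]), 0.61), (array([295., 205.]), 0.57)]
side key_top [(array([283., 324.]), 0.57), (array([296., 216.]), 0.43)]
```

View pics/p1.png

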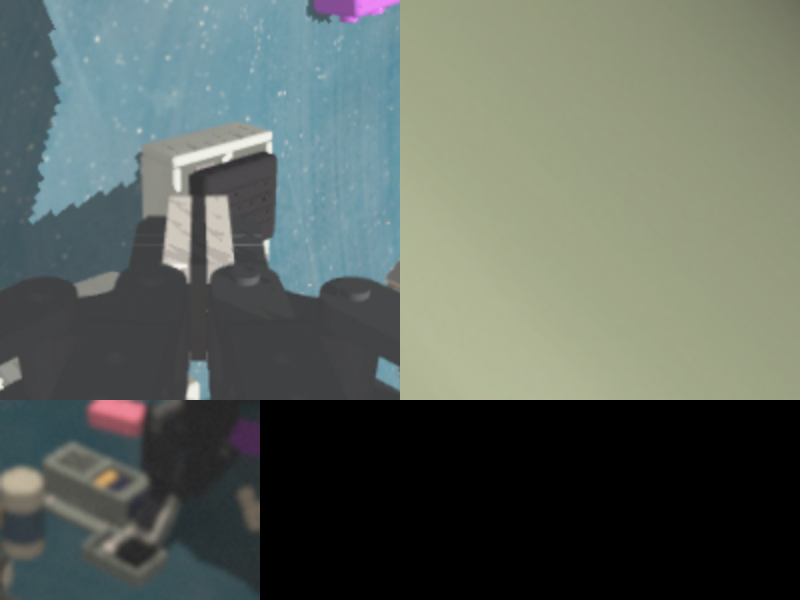

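The wrist view shows the tips on the cap. The x force shows no push from the battery yet, so I'll compare side views before and after through the roof window.

Run:
```python
from h import *
a=cv2.imread("pics/side0.png")[180:232,255:315]
b=grab_frame("side")["img"][180:232,255:315,::-1]
r=lambda i:cv2.resize(i,(400,347),interpolation=cv2.INTER_CUBIC)
cv2.imwrite("pics/cmp.png",np.hstack([r(a),r(b)]))
```

```text
(no output)
```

View pics/cmp.png

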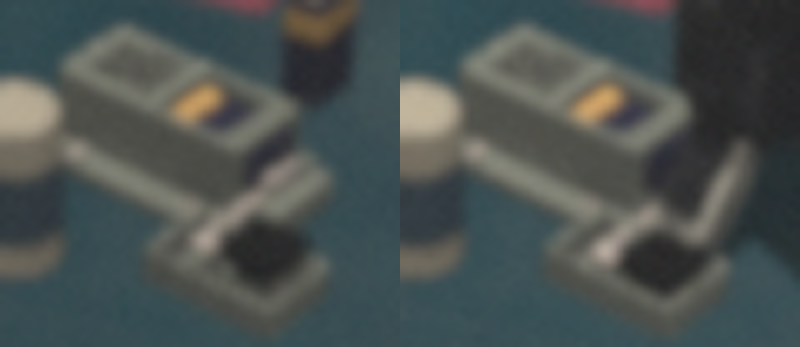

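The gold stripe seen through the window hasn't moved, so the battery is still in. I'll press further in small steps and watch for its push in -x.

Run:
```python
from h import *
b0=grab_frame("side")["img"][180:232,255:315].astype(int)
for z in (18.5,18,17.5,17,16.5):
    move_l(W(-27,33.1,z),0.02); sleep(0.5)
    F=np.mean([A0.T@get_state()["contact_force"] for _ in range(1)],0); s=get_state()
    b=grab_frame("side")["img"][180:232,255:315].astype(int); d=np.abs(b-b0)[10:20,24:40].mean()
    print(z,(A0.T@(s["position"]-t0)*1000).round(1),F.round(2),round(d,1),s["clock"],flush=True)
    if d>12 or F[0]<-2.5 or F[2]>14: break
b=b.astype(np.uint8)[:,:,::-1]
cv2.imwrite("pics/side2.png",cv2.resize(b,(500,433),interpolation=cv2.INTER_CUBIC))
```

```text
18.5 [-27.4  33.1  18.4] [-0.12 -1.35  3.85] 17.6 10.6417
```

View pics/side2.png

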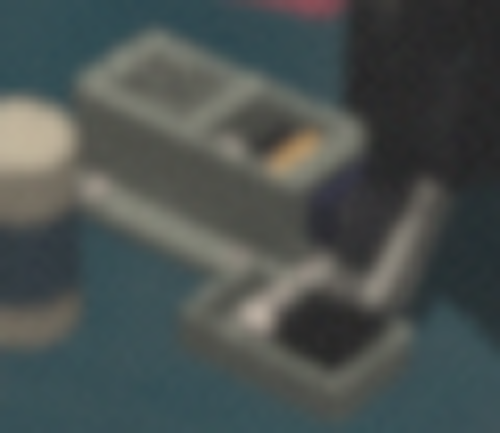

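The stripe has moved toward the mouth, so the battery is released. I'll check how far out it is and whether it's at rest.

Run:
```python
from h import *
def gold(): 
    f=grab_frame("side"); w=f["img"][180:232,255:315].astype(float)
    m=np.clip(w[:,:,0]-w[:,:,2]-25,0,None); m[:8]=0;m[26:]=0;m[:,:20]=0;m[:,45:]=0
    y,x=np.mgrid[180:232,255:315]; return f,np.array([(m*x).sum(),(m*y).sum()])/m.sum()
f,g=gold()
o=cv2.imread("pics/side0.png")[180:232,255:315,::-1].astype(float);m=np.clip(o[:,:,0]-o[:,:,2]-25,0,None);m[:8]=0;m[26:]=0;m[:,:20]=0;m[:,45:]=0
y,x=np.mgrid[180:232,255:315];g0=np.array([(m*x).sum(),(m*y).sum()])/m.sum()
b=lambda p:(A0.T@(ray(f,p,.030)-t0)*1000).round(1)
print(g0,g,b(g0),b(g))
sleep(.4); _,g2=gold(); s=get_state(); print(b(g2),(A0.T@s["contact_force"]).round(2),(A0.T@(s["position"]-t0)*1000).round(1),s["clock"])
for c in("relay","tee","spare"): print(c,[(b_["centre"].__class__ and np.round(b_["centre"]),round(b_["score"],2)) for b_ in tip_of("side",c)][:2])
```

```text
[284.16917563 194.96989247] [289.91295938 197.75048356] [38.1  0.  30. ] [20.1  0.4 30. ]
[20.1  0.5 30. ] [-1.93 -2.71  4.7 ] [-27.4  33.2  18.4] 11.1917
relay [(array([258., 218.]), 0.67)]
tee [(array([334., 203.]), 0.58)]
spare []
```

```bash
python3 -c "
from cell import *
sleep(0.5); print(sign_off())"
```

```text
the job is handed in; nothing more can be done
None
```

I handed the job in with the key held down and the battery stopped about 18 mm out of the mouth, at rest against the other finger; that distance is read from the side camera, and the hand-in returned no verdict.

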